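Feed the gel-card carrier under the finger guard of the viewer with the push stick

ROBOT

A 6-joint arm with a two-finger parallel gripper is mounted at the origin on a cart in front of the work surface, level with it; the furniture and walls round the work are solid. World frame = base frame: x ahead of the robot, y to its left, z up, the work surface at z = 0. Lengths are in m, angles in degrees, forces in N, time in s.
With the tool pointing down it reaches from about 0.4 to 0.925 m from the base axis. Payload 12.5 kg.
Tool frame: the origin (TCP) lies on the centre line of the jaws, within the pads' length; the fingertips stand 17 mm ahead of it and the grasp point (between the pads) lies 2 mm behind it; z points along the fingers, y is the direction in which the jaws open and shut (so a half turn about z gives the same grasp; the last joint's range is limited). The gripper opens to 95 mm and grips with 3 to 60 N. Pads are 20 mm wide; open, the fingers measure 119 mm over their backs; the gripper's body (75 mm by 180 mm) begins 59 mm behind the grasp point.
Start: joints at [63.163, 28.126, 89.318, -0, 62.55, -6.05], TCP at [0.222, 0.584, 0.232] pointing down, gripper open.
Joint ranges: [-177.58, 177.58], [-47.91, 125.51], [2.72, 160], [-65.01, 245.01], [3.68, 167.84], [-153.87, 153.87]. Speed limits (degrees/s): [127.2, 127.2, 159.86, 180, 180, 180].

INTERFACE

Orientations are given as [roll, pitch, yaw] about the fixed x, y, z axes, in that order (R = Rz(yaw) Ry(pitch) Rx(roll)).
In Python, from bench import bot, grab_frame, calibration gives the robot as it stands.
- The arm moves only by the tool drive_tool, never from a script. Its argument "motion" is a list of rows, each a list of 3 entries, a list of its own where there are three numbers: the finger opening in m, from 0 to 0.0951, then the shift along the tool's x, y, z in m, then the turn about the tool's z in rad. A call has 1 to 5 rows; each row shifts and turns the commanded pose from where the row before left it, along the tool's axes as they then stand; what a row does not reach is not made up. A row lasts 1/10 s, in which the tool goes at most 50 mm and 8.59 degrees, less where a joint would pass 70% of its speed; a pose out of reach is approached as far as the arm can. A call with a gripper value outside its range is refused whole. The fingers move at their own pace and stop on an object; "newtons" is the grip in N (left out, the last holds). Time passes only in rows, so rows that do not move let the fingers close. It gives the time, the measured TCP pose, the force and the opening at its end, in the units of the state.
- bot.read_state(): the state, without advancing time (a new reading comes with each control period).
- grab_frame(name): name is "scene" or "top"; returns (picture, depth): 420x560x3 uint8, red, green, blue; 420x560 float32, m along the optical axis (not along the pixel's ray), 0 where there is no reading.
- calibration(name): a dict with "mtx" (3x3 intrinsics, pixels), "distortion" ([k1, k2, p1, p2, k3] as OpenCV has them; the pictures are not rectified), "world_from_camera" (4x4, takes a point from camera to world coordinates). Camera axes: x right, y down, z forward; pixel columns grow to the right and rows downward; lengths in m; the calibration is good to about 2 mm. A picture is of the moment at which its call begins. calibration takes no time and is no camera call.
- bot.finish_job(): hands the job in, once; it reports no verdict.
The state is a dict: "time": time; "q": joint angles; "joint_vel": joint speeds; "tau": joint torques, N m; "eef_pos": TCP position; "tcp_rot": TCP orientation; "ft_force": force on the tool from outside, world axes, zero at the start; "wrist_torque": the same for the moment, N m; "opening": opening from 0.0 (shut) to 1.0 (fully open).
Only numpy, scipy, OpenCV 4.12 (cv2) and the standard library are available. Lean on these libraries where they do the work, as an engineer would, in place of code of your own. Each camera call takes 0.05 s, during which the arm holds its last target. There are 200 camera calls.

TASK

Make the gel-card viewer ready to read: turn the plug in its viewing port about a quarter turn anticlockwise to unlock it, lift it out and stand it upright on the bench. Then, with the push stick behind it, feed the blue card carrier through the low opening under the yellow-lipped finger guard until it is fully home against the stop inside. Finally set the push stick back down upright on the bench, standing on its foot and nose clear of the viewer, and leave everything else on the bench where it is.

Things in the scene. Friction and masses are not known exactly. Their poses are not given: they have to be found in the camera images.
- viewer: White gel-card viewer, fixed; origin on the bench below its viewing port's centre. x = feed direction, y = left of it, z up. Housing x -80 to 85, y -71 to 71, top at z 64 mm. Inside, a tunnel 66 mm wide, floor z 6, ceiling z 30; a stop face at x 56, so the carrier is home with its middle at x 0.
- viewer_guard (a point): Middle of the low opening's outer edge, under the amber finger guard's yellow lip: x -114 mm, z 18 in the viewer frame, whose axes it shares. Guard from x -114 to -78, 90 mm wide, underside z 31, top z 42. No finger fits in: the opening is 66 mm wide and 25 high.
- viewer_deck (a point): Middle of the metal infeed deck's top: x -210 mm, z 6 in the viewer frame, whose axes it shares. Deck from viewer x -310 to -110, y -75 to 75. On it two steel fences, tops at z 19, flare from 66 mm apart at viewer x -105 (then straight to the housing) to 112 mm apart at x -190.
- viewer_collar (a point): Centre of the top of the black bayonet collar (92 mm across, 82 mm above the bench) round the viewing port; axes as the viewer. Two gaps for the plug's lugs lie in the directions +40 and +220 degrees from x (green dots); red dots mark the locked directions, -40 and +140.
- port_plug_bar (a point): On the port plug's axis, on its grip bar, 104 mm above its foot. x along bar and lugs, z up. Bar 60 long (x), 14 thick (y), top 12 mm above this point; 92 mm disc 24 mm below it. A 62 mm stopper below the disc hangs into the tunnel, in the carrier's way. 0.22 kg. Stands on its flat foot. The foot is clear of the collar after a 75 mm lift.
- port_plug_lugs (a point): On the plug's axis at the height of its two lugs, 61 mm above the foot; axes as the bar. Locked, x stands about 80 degrees clockwise of the gaps (seen from above). It turns freely anticlockwise until x is at +40 degrees in the viewer frame (7 degrees either way still pass), with a stop a few degrees beyond; then it lifts straight up.
- carrier_mid (a point): Middle of the blue card carrier, half-way up: flat tray 112 mm long (x), 62 mm wide (y), 9 mm high, with two gel cards fixed in it, about 0.15 kg. It lies on the infeed deck, askew and off centre; x points roughly along the feed direction.
- push_stick_grip (a point): Upright handle of the orange push stick, 58 mm above its underside. x along the stick to its nose, z up. Handle 18 mm thick (y), 40 long (x), top 24 mm above this point. A bar 14 wide, 11 high joins it to the nose; the stick ends 25 mm behind this point. 0.16 kg. It stands by itself on its flat foot (44 mm wide) and nose.
- push_stick_nose (a point): Middle of the flat rubber front face of the push stick's nose, 140 mm ahead of the handle point and 6 mm above the stick's underside; the nose is 46 mm wide and 12 mm high. Near the stick stands a fixed drawer unit, 200 mm high: its front is 0.62 m ahead of the robot (x), from y 0.26 to 0.53 m.
- far_bottle_mid (a point): Bystander: small bottle with a white cap and purple band, 26 mm across, 78 mm high, beyond the infeed deck as seen from the robot; point at its centre.
- near_bottle_mid (a point): Bystander: another such bottle, 26 mm across, 78 mm high, on the robot's side of the infeed deck; point at its centre.
- blue_bottle_mid (a point): Bystander: dropper bottle with a blue collar, 25 mm across, 99 mm high; point at its centre.
- tape_roll_mid (a point): Bystander: roll of beige tape lying flat, 60 mm across, 19 mm high; point at its centre.
- timer_mid (a point): Bystander: white timer lying flat, 62 x 68 x 21 mm; point at its centre.
- tub_mid (a point): Bystander: clear round tub with lid, 116 mm across, 102 mm high; point at its centre.
There are look-alikes about, which are no part of the job. What is meant by the part that bears port_plug_bar is not orange or pink, and is the larger of those in its own colour.

How it is judged (in metres and radians):
On the way, in this order (a step that is already met when the one before it is completed fails the run):
1. the plug is unlocked and lifted out of the viewing port (height (world z) of port_plug_bar above 0.18 m), for 0.1 s.
2. the push stick's nose pushes the carrier on, wholly inside the finger guard (x of carrier_mid in the frame of viewer above -0.045 m and distance between push_stick_nose and carrier_mid below 0.075 m and x of push_stick_nose in the frame of viewer above -0.12 m), for 0.1 s.
At the end, for the whole second after the job is handed in: The carrier lies flat in the tunnel within 5 mm of the stop; the plug stands upright on the bench (within 0.1 rad); the push stick stands on its foot and nose on the bench, clear of the deck; nothing is held (x of carrier_mid in the frame of viewer between -0.005 and 0.004 m and z of carrier_mid in the frame of viewer below 0.014 m and height (world z) of port_plug_bar between 0.1 and 0.1075 m and angle between each of port_plug_bar, push_stick_grip's own z axis and vertical below 0.1 rad and height (world z) of push_stick_grip between 0.054 and 0.0615 m and height (world z) of push_stick_nose below 0.01 m); the robot touches nothing.
It fails at once if a bystander is moved more than 30 mm (distance of any of far_bottle_mid, blue_bottle_mid, tape_roll_mid, timer_mid, tub_mid, near_bottle_mid from where it was at the start of the episode above 0.03 m).
It also fails if it takes over 64 s, if anything falls off the work surface, if the arm or the gripper's body presses on something with over 40 N, if the wrist force passes 120 N, or if a joint passes its speed limit or range.

## Working session

There is one attempt and no reset: what is moved stays moved. The work goes in short steps, Python scripts to look and compute and a tool call to move; the robot and the scene stay as the last step left them, time stands still between calls to the robot, and variables do not carry over. Pictures are saved under pics/ and viewed, about 8 in all and at most 12, crops included, and the job is handed in when it is done.

Besides the shell and the picture viewer there is one more tool, called after "Emit:" as name(argument=value, ...) on one line, values as JSON. drive_tool: Moves the arm, as the interface text tells. Its arguments: {"type":"object","properties":{"motion":{"type":"array","items":{"type":"array"}},"newtons":{"type":"number"}},"required":["motion"]}

```bash
ls; mkdir -p pics; cat > h.py <<'E'
import numpy as np,cv2
from bench import bot,grab_frame,calibration
def save(n,im,): cv2.imwrite('pics/'+n+'.png',cv2.cvtColor(im,cv2.COLOR_RGB2BGR))
def cloud(name,d):
    c=calibration(name);h,w=d.shape
    u,v=np.meshgrid(np.arange(w),np.arange(h))
    p=cv2.undistortPoints(np.stack([u,v],-1).reshape(-1,1,2).astype(np.float32),c['mtx'],np.array(c['distortion'])).reshape(h,w,2)
    P=np.concatenate([p*d[...,None],d[...,None]],-1)
    T=np.array(c['world_from_camera']);return P@T[:3,:3].T+T[:3,3]
def ray(name,uv,z):
    c=calibration(name);T=np.array(c['world_from_camera'])
    p=cv2.undistortPoints(np.array(uv,np.float32).reshape(-1,1,2),np.array(c['mtx']),np.array(c['distortion'])).reshape(-1,2)
    r=np.c_[p,np.ones(len(p))]@T[:3,:3].T
    return T[:3,3]+r*((z-T[2,3])/r[:,2])[:,None]
E
python3 - <<'E'
from h import *
ims=[]
for n in('scene','top'):
    im,d=grab_frame(n);save(n+'0',im);np.savez('pics/'+n+'0.npz',im=im,d=d)
    T=np.array(calibration(n)['world_from_camera']);print(n,T.round(3).tolist(),calibration(n)['mtx'])
s=bot.read_state();print(s)
E
```

```text
pics
scene [[0.581, -0.572, 0.579, -0.202], [-0.814, -0.409, 0.413, -0.54], [0.001, -0.711, -0.703, 0.995], [0.0, 0.0, 0.0, 1.0]] [[431.23816195   0.         276.50538924]
 [  0.         431.23816195 211.10826639]
 [  0.           0.           1.        ]]
top [[0.004, -0.986, 0.167, 0.345], [-1.0, -0.001, 0.022, -0.014], [-0.021, -0.167, -0.986, 1.3], [0.0, 0.0, 0.0, 1.0]] [[424.28809531   0.         288.05492544]
 [  0.         424.28809531 212.46942741]
 [  0.           0.           1.        ]]
{'time': 0.1, 'q': array([ 6.31624678e+01,  2.81594080e+01,  8.93476718e+01,  4.82012066e-05,
        6.25491695e+01, -6.05288392e+00]), 'joint_vel': array([ 0.02759212, -0.02935917, -0.0608614 , -0.00070679, -0.04968883,
       -0.01223233]), 'tau': array([ 3.72482085e-03, -6.13624334e+01, -2.58607274e+01,  6.94238045e-02,
        4.69998317e-02, -1.69074320e-05]), 'eef_pos': array([0.22169496, 0.58413856, 0.23112788]), 'tcp_rot': array([-1.79944069e+02, -5.97380034e-03,  1.59215327e+02]), 'ft_force': array([-0.60033265,  1.03734461,  1.1729635 ]), 'wrist_torque': array([-0.01579964, -0.02269628,  0.02274853]), 'opening': 0.9986153245682617}
```

View pics/top0.png

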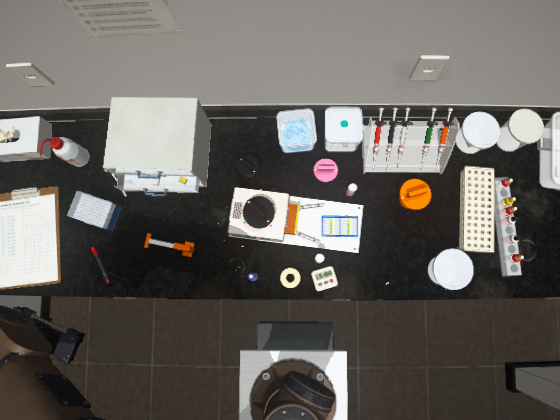

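View pics/scene0.png

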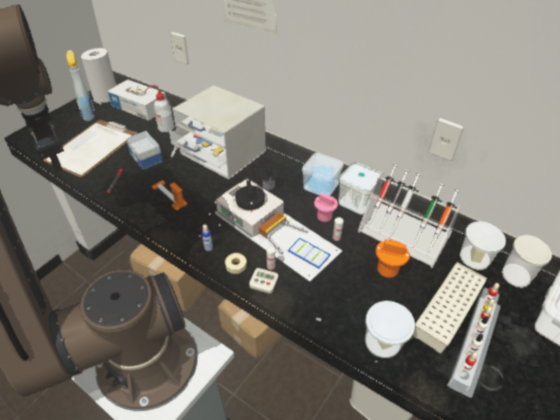

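The top view shows the viewer at about (258,215) with a black plug at (258,211). The deck and blue carrier are at (338,225), the orange stick at (170,244), the drawer unit at (155,145).

Plug candidates:
- Orange at (415,194), ruled out by colour.
- Pink at (326,170), ruled out by colour.
- Small dark one at (248,165).
- Black one in the viewer at (258,211), which is the larger in its colour.

I'll confirm with an enlarged crop and take the first measurements.

```bash
python3 - <<'E'
from h import *
a=np.load('pics/top0.npz');im,d=a['im'],a['d']
P=cloud('top',d);np.save('pics/P.npy',P)
g=np.clip((im/255.)**0.6*255,0,255).astype(np.uint8)
c1=cv2.resize(g[150:270,220:370],None,fx=5,fy=5,interpolation=cv2.INTER_CUBIC)
save('crop1',c1)
for uv in [(258,205),(258,211),(248,165),(282,210),(330,240),(340,226),(280,190),(170,240),(188,246),(155,240),(253,277),(290,278),(324,279),(352,188),(320,257)]:
    print(uv,P[uv[1],uv[0]].round(3))
hsv=cv2.cvtColor(im,cv2.COLOR_RGB2HSV)
o=cv2.inRange(hsv,(5,150,120),(20,255,255));o[:, :130]=0;o[:,210:]=0;o[:225]=0
ys,xs=np.nonzero(o);Q=P[ys,xs];print('orange',len(xs),xs.min(),xs.max(),ys.min(),ys.max(),np.percentile(Q[:,2],[1,20,50,80,99]))
E
```

```text
(258, 205) [0.573 0.101 0.088]
(258, 211) [0.549 0.097 0.122]
(248, 165) [0.696 0.134 0.077]
(282, 210) [0.562 0.032 0.062]
(330, 240) [ 0.479 -0.114  0.004]
(340, 226) [ 0.521 -0.144  0.014]
(280, 190) [ 0.637  0.041 -0.002]
(170, 240) [0.478 0.382 0.002]
(188, 246) [0.452 0.303 0.084]
(155, 240) [0.477 0.428 0.007]
(253, 277) [0.365 0.112 0.09 ]
(290, 278) [0.364 0.008 0.001]
(324, 279) [ 0.361 -0.094  0.017]
(352, 188) [ 0.626 -0.175  0.077]
(320, 257) [ 0.423 -0.079  0.076]
orange 221 144 193 233 256 [6.40442497e-04 5.97114099e-03 1.41267478e-02 8.21798454e-02
 1.30009916e+00]
```

View pics/crop1.png

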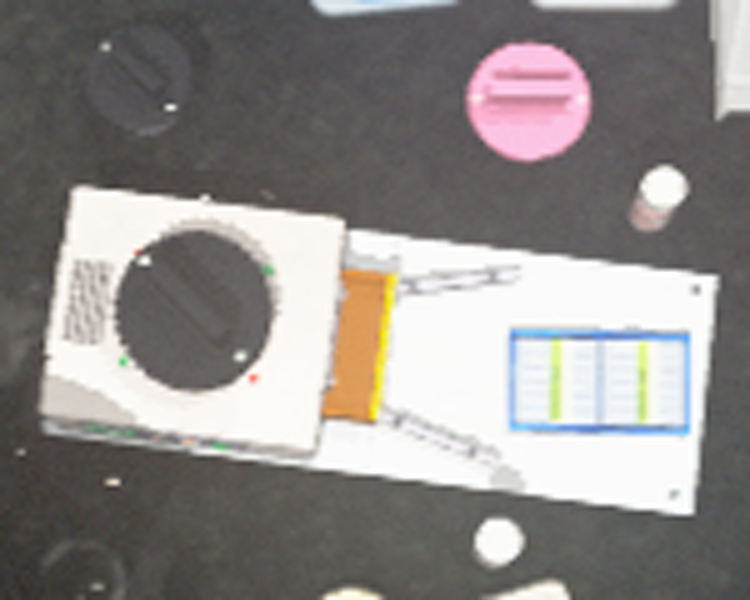

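The crop confirms it: the larger black plug sits in the viewer at crop (195,310), with its bar along (150,258)-(240,355), so locked. The smaller black look-alike stands off at (138,80). Next I'll compute the frames.

```bash
python3 - <<'E'
from h import *
a=np.load('pics/top0.npz');im,d=a['im'],a['d'];P=np.load('pics/P.npy')
px=lambda L:[((u+.5)/5-.5+220,(v+.5)/5-.5+150) for u,v in L]
H=ray('top',px([(78,186),(345,218),(322,455),(42,418)]),.064)
print('H',H.round(4).tolist(),[np.linalg.norm(H[i]-H[(i+1)%4]).round(4) for i in range(4)])
f=H[0]-H[1]+H[3]-H[2];print('yaw feed',np.degrees(np.arctan2(f[1],f[0])),'ctr',H.mean(0).round(4))
D=ray('top',px([(718,275),(695,515)]),.006);print('deck end',D.round(4).tolist())
G=ray('top',px([(397,275),(374,422)]),.042);print('guard lip',G.round(4).tolist(),np.linalg.norm(G[0]-G[1]))
dots=ray('top',px([(138,253),(268,270),(253,378),(123,362)]),.082);print('dots',dots.round(4).tolist(),dots.mean(0))
B=ray('top',px([(145,260),(240,356)]),.08);print('plug dots',B.round(4).tolist(),B.mean(0).round(4),np.degrees(np.arctan2(*(B[1]-B[0])[1::-1])))
hsv=cv2.cvtColor(im,cv2.COLOR_RGB2HSV)
m=cv2.inRange(hsv,(100,120,80),(125,255,255));m[:,:300]=0;m[:,365:]=0;m[:205]=0;m[245:]=0
pts=np.argwhere(m)[:,::-1].astype(np.float32);W=ray('top',pts,.015)[:,:2].astype(np.float32)
r=cv2.minAreaRect(W);print('carrier',r,cv2.boxPoints(r).round(3).tolist())
o=cv2.inRange(hsv,(5,150,120),(20,255,255));o[:,:130]=0;o[:,210:]=0;o[:225]=0
g=np.clip((im/255.)**0.7*255,0,255).astype(np.uint8)
save('stick',cv2.resize(g[215:275,130:210],None,fx=8,fy=8,interpolation=cv2.INTER_CUBIC))
E
```

```text
H [[0.6325, 0.1727, 0.064], [0.6127, 0.0124, 0.064], [0.4711, 0.0253, 0.064], [0.4925, 0.1905, 0.064]] [np.float64(0.1615), np.float64(0.1422), np.float64(0.1666), np.float64(0.1412)]
yaw feed 82.79975026851442 ctr [0.5522 0.1002 0.064 ]
deck end [[0.5893, -0.2178, 0.006], [0.4406, -0.2002, 0.006]]
guard lip [[0.5823, -0.0186, 0.042], [0.4931, -0.0049, 0.042]] 0.09025133151290428
dots [[0.5879, 0.1335, 0.082], [0.5778, 0.057, 0.082], [0.514, 0.0651, 0.082], [0.5232, 0.141, 0.082]] [0.55072303 0.09913284 0.082     ]
plug dots [[0.5841, 0.1295, 0.08], [0.5272, 0.0729, 0.08]] [0.5556 0.1012 0.08  ] -135.15369483698714
carrier ((0.5212410688400269, -0.14254333078861237), (0.10721109807491302, 0.061598870903253555), 89.49633026123047) [[0.49000000953674316, -0.19599999487400055], [0.5519999861717224, -0.19599999487400055], [0.5529999732971191, -0.08900000154972076], [0.4909999966621399, -0.08900000154972076]]
```

View pics/stick.png

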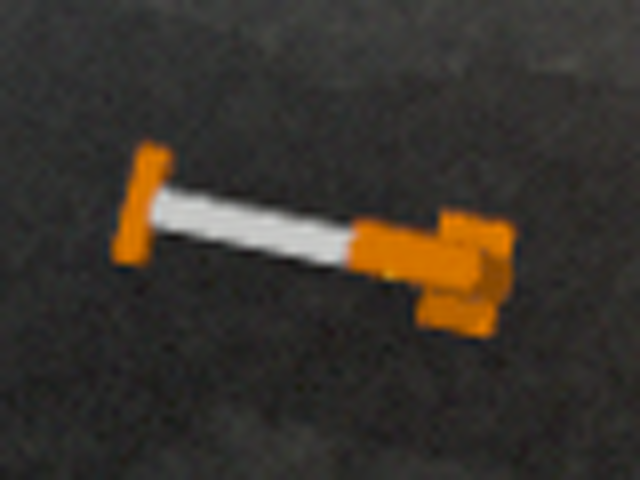

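The stick's nose is at crop (125,203), its bar runs to (350,243), and the handle and foot are around (465,270). Next I'll work out its pose, the orange neighbour's extents, and free space for the plug.

```bash
python3 - <<'E'
from h import *
a=np.load('pics/top0.npz');P=np.load('pics/P.npy')
px=lambda L:[((u+.5)/8-.5+130,(v+.5)/8-.5+215) for u,v in L]
N=ray('top',px([(137,143),(113,262)]),.012);print('nose',N.round(4).tolist(),np.linalg.norm(N[0]-N[1]))
b=ray('top',px([(152,207),(350,243)]),.011);v=b[0]-b[1];print('bar dir',np.degrees(np.arctan2(v[1],v[0])))
n=N[1]-N[0];print('nose perp',np.degrees(np.arctan2(n[1],n[0]))+90)
u=v/np.linalg.norm(v);g=N.mean(0)-.140*u;print('grip',g)
t=ray('top',px([(355,220),(350,265),(472,290),(480,247)]),.082);print('handle top',t.round(4).tolist(),t.mean(0))
# height map, 2cm cells
Q=P.reshape(-1,3);ok=(Q[:,2]>-.02)&(Q[:,2]<.4)
for (x0,x1,y0,y1) in [(.36,.80,.18,.46),(.62,.84,-.10,.18),(.36,.74,-.56,-.20)]:
    print(x0,y0,'(rows x down from max, cols y from max; mm)')
    for x in np.arange(x1,x0,-.02):
        r=[]
        for y in np.arange(y1,y0,-.02):
            k=ok&(abs(Q[:,0]-x)<.01)&(abs(Q[:,1]-y)<.01);r.append('%4d'%(Q[k,2].max()*1000) if k.any() else '   .')
        print('%.2f'%x,''.join(r))
E
```

```text
nose [[0.5001, 0.454, 0.012], [0.4537, 0.4609, 0.012]] 0.04683905223815656
bar dir 80.30166305417468
nose perp 261.5609598355504
grip [0.45331143 0.3194758  0.012     ]
handle top [[0.4638, 0.3456, 0.082], [0.4473, 0.3467, 0.082], [0.4386, 0.3013, 0.082], [0.4542, 0.299, 0.082]] [0.4509582  0.32316985 0.082     ]
0.36 0.18 (rows x down from max, cols y from max; mm)
0.80  202 204 203 204 203 203 204 203 203 204 204   5   5   7   5
0.78  203 204 203 203 203 203 203 203 204 203 188   7   7   6   6
0.76  203 202 207 205 202 203 207 206 203 203 181   6   5   5   2
0.74  203 204 203 204 202 204 204 203 205 204  15   4   4   5   5
0.72  202 204 203 205 204 203 203 204 204 205   5   5   4   5   3
0.70  203 202 205 203 205 204 205 203 202 205   5   3   3   6  52
0.68  203 202 204 205 204 203 204 203 204 203   3   4   4   4   4
0.66  203 204 203 204 205 204 206 206 203 202   6   5   5   4   7
0.64   77 180 187 184 185 187 196 194 196 203   4   5   5   5  63
0.62  128 131 127 132 131 130 129 131 132 130   5   4   4   3  68
0.60    6 118 118 123 122 114   4   5   6   5   5   7   7   4  66
0.58 
[... 2403 characters left out ...]
.54   21   6   6   4   5   5   5   7   3   3   4   7   5   6   5   3  57  57
0.52   18   4   4   4   5   6   7   3   5   5   5   4   5   5   5  55  58  56
0.50   22   5   5   3   3   4   7   5   8   6   4   6   5   7   7  56  58  58
0.48   19   8   4   4   5   6   5   5   6   8   5   6   5   6   5  57  57  56
0.46   12   5   6   6   5   5   3   5   5   4   5   5   4   5   7  56  58  58
0.44    9   6  10   5   5   7   5   4   5   6   5 105 106 106 106  97  57  60
0.42    4   5   5   6   4   4   5   5   5   4 105 105 106 104 106 106   .   4
0.40    6   5   6   4   6   4   5   5   8   6 104 105 104 105 106 107   .   .
0.38    4   5   5   5   6   4   3   5   4   5 105 103 103 107 104 106   .   4
```

Emit:
drive_tool(motion=[[0.06,[-0.0371,-0.0258,0],0],[0.06,[-0.0371,-0.0258,0],0],[0.06,[-0.0371,-0.0258,0],0],[0.06,[-0.0371,-0.0258,0],0],[0.06,[-0.0371,-0.0258,0],0]], newtons=40)

```text
time: 0.6
eef_pos: [0.35, 0.3963, 0.2315]
tcp_rot: [-180.0, -0.0, 159.2]
ft_force: [0.6, 0.3, 0.3]
opening: 0.656
```

Emit:
drive_tool(motion=[[0.06,[-0.0371,-0.0258,0],0],[0.06,[-0.0371,-0.0258,0],0],[0.06,[-0.0371,-0.0258,0],0],[0.06,[-0.0371,-0.0258,0],0],[0.06,[-0.0371,-0.0258,0],0]])

```text
time: 1.1
eef_pos: [0.4778, 0.2098, 0.2316]
tcp_rot: [180.0, -0.0, 159.2]
ft_force: [1.3, 0.4, 0.5]
opening: 0.631
```

Emit:
drive_tool(motion=[[0.06,[-0.0371,-0.0258,0],0],[0.06,[-0.0371,-0.0258,0],0],[0.06,[-0.0371,-0.0258,0],0],[0.06,[0,0,0],0.1426],[0.06,[0,0,0],0.1426]])

```text
time: 1.6
eef_pos: [0.5541, 0.0982, 0.231]
tcp_rot: [-180.0, -0.0, 142.4]
ft_force: [-0.1, -0.6, 0.3]
opening: 0.632
```

Emit:
drive_tool(motion=[[0.06,[0,0,0],0.1426],[0.06,[0,0,0],0.1426],[0.06,[0,0,0],0.1426],[0.06,[0,0,0],0.1426],[0.06,[0,0,0],0.1426]])

```text
time: 2.1
eef_pos: [0.5535, 0.0996, 0.2313]
tcp_rot: [-180.0, -0.0, 101.7]
ft_force: [-0.1, 0.2, 0.8]
opening: 0.63
```

Emit:
drive_tool(motion=[[0.06,[0,0,0],0.1426],[0.06,[0,0,0],0.1426],[0.06,[0,0,0],0.1426],[0.06,[0,0,0],0.1426],[0.06,[0,0,0],0.1426]])

```text
time: 2.6
eef_pos: [0.5535, 0.0996, 0.2314]
tcp_rot: [-180.0, 0.0, 60.8]
ft_force: [-0.6, 0.1, -0.1]
opening: 0.63
```

Emit:
drive_tool(motion=[[0.06,[0,0,0],0.1426],[0.06,[0,0,0],0.1426],[0.06,[0,0,0],0]])

```text
time: 2.9
eef_pos: [0.5536, 0.0996, 0.2314]
tcp_rot: [-180.0, 0.0, 44.7]
ft_force: [-0.2, -0.3, 0.3]
opening: 0.632
```

Emit:
drive_tool(motion=[[0.06,[0,0,0.04],0],[0.06,[0,0,0.04],0],[0.06,[0,0,0.03],0],[0.06,[0,0,0.012],0],[0.06,[0,0,0],0]])

```text
time: 3.4
eef_pos: [0.5534, 0.0996, 0.1091]
tcp_rot: [-179.9, 0.1, 45.0]
ft_force: [0.4, -0.0, 0.6]
opening: 0.629
```

Emit:
drive_tool(motion=[[0.03,[0,0,0],0],[0.02,[0,0,0],0],[0.005,[0,0,0],0],[0.005,[0,0,0],0],[0.005,[0,0,0],0]])

```text
time: 3.9
eef_pos: [0.5538, 0.0996, 0.1099]
tcp_rot: [180.0, -0.0, 44.8]
ft_force: [0.1, 0.0, -0.0]
opening: 0.267
```

Emit:
drive_tool(motion=[[0.005,[0,0,0],0],[0.005,[0,0,0],0],[0.005,[0,0,0],0],[0.005,[0,0,0],0]])

```text
time: 4.3
eef_pos: [0.5537, 0.0996, 0.1097]
tcp_rot: [180.0, -0.0, 44.8]
ft_force: [-0.5, 0.8, 1.2]
opening: 0.144
```

Emit:
drive_tool(motion=[[0.005,[0,0,0],-0.12],[0.005,[0,0,0],-0.12],[0.005,[0,0,0],-0.12],[0.005,[0,0,0],-0.12],[0.005,[0,0,0],-0.12]])

```text
time: 4.8
eef_pos: [0.5538, 0.0996, 0.1097]
tcp_rot: [180.0, -0.0, 79.5]
ft_force: [1.3, -0.2, 2.1]
opening: 0.143
```

Emit:
drive_tool(motion=[[0.005,[0,0,0],-0.12],[0.005,[0,0,0],-0.12],[0.005,[0,0,0],-0.12],[0.005,[0,0,0],-0.12],[0.005,[0,0,0],-0.12]])

```text
time: 5.3
eef_pos: [0.5538, 0.0996, 0.1097]
tcp_rot: [180.0, 0.0, 113.9]
ft_force: [-0.2, -0.1, 0.7]
opening: 0.142
```

Emit:
drive_tool(motion=[[0.005,[0,0,0],-0.08],[0.005,[0,0,0],-0.085],[0.005,[0,0,0],0],[0.005,[0,0,0],0]])

```text
time: 5.7
eef_pos: [0.5537, 0.0996, 0.1097]
tcp_rot: [180.0, 0.0, 122.9]
ft_force: [-0.0, -0.7, 1.1]
opening: 0.145
```

```bash
python3 - <<'E'
from h import *
s=bot.read_state();print(s['eef_pos'],s['tcp_rot'],s['ft_force'],s['wrist_torque'],s['opening'])
E
```

```text
[0.5537494  0.09961739 0.10969676] [1.79985041e+02 5.77214428e-03 1.22903696e+02] [-0.01615675 -0.68342571  1.07515672] [-0.06476483  0.09057337  0.0754977 ] 0.14463727561632556
```

Free turn with no stop contact, and the yaw of 122.9 matches the gap direction of about 123. Next is a gentle first lift.

Emit:
drive_tool(motion=[[0.005,[0,0,-0.005],0],[0.005,[0,0,-0.01],0],[0.005,[0,0,-0.015],0],[0.005,[0,0,0],0]])

```text
time: 6.1
eef_pos: [0.5544, 0.0997, 0.1416]
tcp_rot: [179.8, 0.1, 123.0]
ft_force: [0.1, 0.2, -2.9]
opening: 0.146
```

Emit:
drive_tool(motion=[[0.005,[0,0,-0.03],0],[0.005,[0,0,-0.03],0],[0.005,[0,0,-0.03],0],[0.005,[0,0,-0.01],0],[0.005,[0,0,0],0]])

```text
time: 6.6
eef_pos: [0.5539, 0.0996, 0.2403]
tcp_rot: [179.9, 0.1, 123.0]
ft_force: [-0.5, -0.4, -3.1]
opening: 0.143
```

Emit:
drive_tool(motion=[[0.005,[0.0358,-0.0111,0],0],[0.005,[0.0358,-0.0111,0],0],[0.005,[0.0358,-0.0111,0],0],[0.005,[0.0358,-0.0111,0],0],[0.005,[0.0358,-0.0111,0],0]])

```text
time: 7.1
eef_pos: [0.4077, 0.2199, 0.2379]
tcp_rot: [-179.9, -0.0, 123.0]
ft_force: [0.6, 1.3, -1.6]
opening: 0.147
```

Emit:
drive_tool(motion=[[0.005,[0,0,0.04],0],[0.005,[0,0,0.04],0],[0.005,[0,0,0.03],0],[0.005,[0,0,0.009],0],[0.005,[0,0,0],0]])

```text
time: 7.6
eef_pos: [0.4088, 0.2191, 0.1191]
tcp_rot: [-179.8, -0.1, 123.0]
ft_force: [1.0, -0.0, -2.4]
opening: 0.144
```

Emit:
drive_tool(motion=[[0.005,[0,0,0.004],0],[0.005,[0,0,0.004],0],[0.005,[0,0,0.002],0],[0.005,[0,0,0],0],[0.005,[0,0,0],0]])

```text
time: 8.1
eef_pos: [0.4097, 0.2195, 0.111]
tcp_rot: [180.0, 0.0, 123.0]
ft_force: [1.4, -0.2, -2.7]
opening: 0.143
```

Emit:
drive_tool(motion=[[0.005,[0,0,0.001],0],[0.005,[0,0,0.001],0],[0.005,[0,0,0],0],[0.005,[0,0,0],0]])

```text
time: 8.5
eef_pos: [0.4096, 0.2194, 0.1086]
tcp_rot: [180.0, -0.0, 123.0]
ft_force: [0.1, -0.2, -2.6]
opening: 0.142
```

Emit:
drive_tool(motion=[[0.005,[0,0,0.001],0],[0.005,[0,0,0.001],0],[0.005,[0,0,0],0],[0.005,[0,0,0],0]])

```text
time: 8.9
eef_pos: [0.4096, 0.2194, 0.1066]
tcp_rot: [180.0, -0.0, 123.0]
ft_force: [-0.2, 0.0, -2.4]
opening: 0.152
```

Emit:
drive_tool(motion=[[0.005,[0,0,0.001],0],[0.005,[0,0,0.001],0],[0.005,[0,0,0],0],[0.005,[0,0,0],0]])

```text
time: 9.3
eef_pos: [0.4096, 0.2194, 0.1046]
tcp_rot: [-180.0, -0.0, 123.0]
ft_force: [-0.5, -0.1, -3.1]
opening: 0.144
```

Emit:
drive_tool(motion=[[0.005,[0,0,0.001],0],[0.005,[0,0,0.001],0],[0.005,[0,0,0],0],[0.005,[0,0,0],0]])

```text
time: 9.7
eef_pos: [0.4096, 0.2194, 0.1026]
tcp_rot: [-180.0, -0.0, 123.0]
ft_force: [0.2, -0.4, -1.3]
opening: 0.146
```

Emit:
drive_tool(motion=[[0.005,[0,0,0.0007],0],[0.005,[0,0,0.0007],0],[0.005,[0,0,0],0]])

```text
time: 10.0
eef_pos: [0.4095, 0.2194, 0.1012]
tcp_rot: [-180.0, -0.0, 123.0]
ft_force: [0.4, 0.3, -2.2]
opening: 0.144
```

```bash
python3 - <<'E'
from h import *
f=[]
for i in range(10):
    s=bot.read_state();f.append(s['ft_force'])
print(np.mean(f,0),s['tau'])
im,d=grab_frame('scene')
save('plugscene',cv2.resize(im[180:270,160:290],None,fx=6,fy=6,interpolation=cv2.INTER_CUBIC))
E
```

```text
[ 0.43170211  0.25716772 -2.24948119] [-2.12247796e-03 -4.95818603e+01 -1.50623989e+01  4.18047525e-02
  2.64921942e-02 -3.51560811e-04]
```

View pics/plugscene.png

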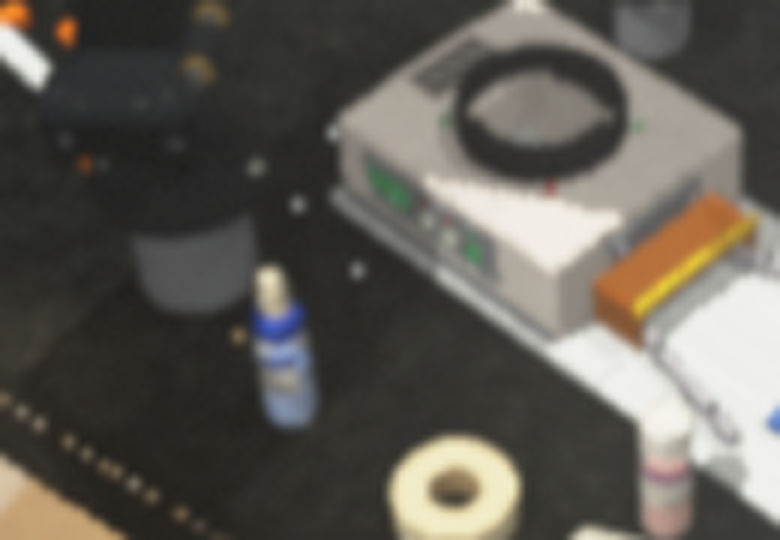

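Emit:
drive_tool(motion=[[0.005,[0,0,0.0007],0],[0.005,[0,0,0.0007],0],[0.005,[0,0,0],0]])

```text
time: 10.35
eef_pos: [0.4095, 0.2194, 0.0997]
tcp_rot: [-180.0, -0.0, 123.0]
ft_force: [0.5, 0.4, -2.6]
opening: 0.146
```

The port is open. The plug's grey stopper has its lower edge at crop (195,310), just above or on the bench. I'll keep stepping down until contact.

```bash
python3 - <<'E'
from h import *
for z in(0,.005,.01,.02):
    p=ray('scene',[(192.1,231.0)],z)[0];print(z,p.round(4),np.hypot(*(p[:2]-[.4095,.2194])))
E
```

```text
0 [0.3903 0.2084 0.    ] 0.022102422294331087
0.005 [0.3873 0.2047 0.005 ] 0.026613456308918114
0.01 [0.3844 0.2009 0.01  ] 0.0312094631727347
0.02 [0.3784 0.1934 0.02  ] 0.04054042808554219
```

Emit:
drive_tool(motion=[[0.005,[0,0,0.0007],0],[0.005,[0,0,0.0007],0],[0.005,[0,0,0],0]])

```text
time: 10.65
eef_pos: [0.4096, 0.2194, 0.0997]
tcp_rot: [179.9, 0.0, 123.0]
ft_force: [-5.1, -2.4, 19.8]
opening: 0.144
```

Emit:
drive_tool(motion=[[0.005,[0,0,0.0007],0],[0.005,[0,0,0.0007],0],[0.005,[0,0,0],0]])

```text
time: 10.95
eef_pos: [0.4097, 0.2194, 0.0996]
tcp_rot: [179.9, 0.0, 123.1]
ft_force: [-9.9, -4.4, 44.4]
opening: 0.148
```

Emit:
drive_tool(motion=[[0.005,[0,0,-0.0013],0],[0.005,[0,0,-0.0013],0],[0.005,[0,0,0],0]])

```text
time: 11.25
eef_pos: [0.4097, 0.2195, 0.0997]
tcp_rot: [180.0, 0.0, 123.0]
ft_force: [-0.2, 0.8, -3.8]
opening: 0.146
```

Emit:
drive_tool(motion=[[0.02,[0,0,0],0],[0.035,[0,0,0],0],[0.05,[0,0,0],0],[0.05,[0,0,0],0],[0.05,[0,0,0],0]])

```text
time: 11.75
eef_pos: [0.4095, 0.2194, 0.0996]
tcp_rot: [180.0, -0.0, 123.0]
ft_force: [-0.1, 0.4, -0.5]
opening: 0.484
```

Emit:
drive_tool(motion=[[0.05,[0,0,-0.02],0],[0.05,[0,0,-0.04],0],[0.05,[0,0,-0.04],0]])

```text
time: 12.05
eef_pos: [0.4092, 0.2193, 0.2005]
tcp_rot: [-179.9, -0.0, 123.0]
ft_force: [0.9, 0.0, -0.2]
opening: 0.523
```

Emit:
drive_tool(motion=[[0.05,[0.0207,0.0304,0],0],[0.05,[0.0207,0.0304,0],0],[0.05,[0.0207,0.0304,0],0],[0.05,[0,0,0],0.1466],[0.05,[0,0,0],0.1466]])

```text
time: 12.55
eef_pos: [0.4521, 0.322, 0.1992]
tcp_rot: [-180.0, 0.0, 106.0]
ft_force: [-0.7, 0.2, 0.1]
opening: 0.525
```

Emit:
drive_tool(motion=[[0.05,[0,0,0],0.1466],[0.05,[0,0,0],0.1466],[0.05,[0,0,0],0.1466],[0.05,[0,0,0],0]])

```text
time: 12.95
eef_pos: [0.4521, 0.3212, 0.1996]
tcp_rot: [-180.0, 0.0, 80.9]
ft_force: [0.2, -0.3, -1.0]
opening: 0.528
```

```bash
python3 - <<'E'
from h import *
im,d=grab_frame('scene');P=cloud('scene',d)
save('sc2',cv2.resize(im[150:260,120:270],None,fx=5,fy=5,interpolation=cv2.INTER_CUBIC))
im,d=grab_frame('top');P=cloud('top',d)
R=P[(abs(P[...,0]-.41)<.05)&(abs(P[...,1]-.2194)<.05)];print('plug z',np.percentile(R[:,2],[50,90,97,99]))
T=R[(R[:,2]>.105)&(R[:,2]<.13)];print('bar',T.mean(0),len(T));print(bot.read_state()['eef_pos'])
E
```

```text
plug z [0.5155018  0.59025022 0.60408683 0.60834663]
bar [0.40747117 0.21854934 0.1151907 ] 116
[0.45212023 0.32114986 0.1996135 ]
```

View pics/sc2.png

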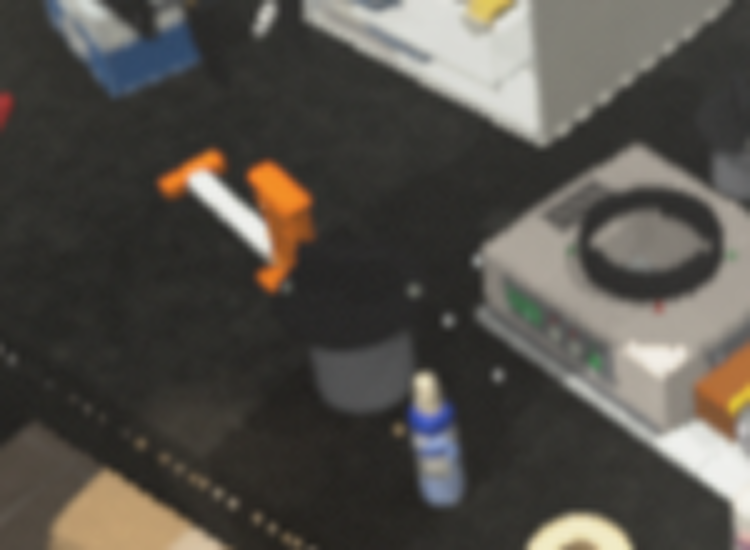

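The plug stands upright with its white dots visible at (285,287)/(415,290). The stick's handle top is at crop (280,185). Cross-checking that, then descending.

```bash
python3 - <<'E'
from h import *
print(ray('scene',[(120+281/5,150+186/5)],.082), ray('scene',[(120+191/5-.4,150+167/5-.4)],.012))
E
```

```text
[[0.45140873 0.32156726 0.082     ]] [[0.47950027 0.45725698 0.012     ]]
```

Emit:
drive_tool(motion=[[0.05,[0,0,0.045],0],[0.05,[0,0,0.045],0],[0.05,[0,0,0.03],0],[0.05,[0,0,0.016],0],[0.03,[0,0,0],0]])

```text
time: 13.55
eef_pos: [0.4513, 0.3207, 0.0616]
tcp_rot: [-179.8, 0.1, 81.2]
ft_force: [0.6, -0.2, 0.5]
opening: 0.483
```

Emit:
drive_tool(motion=[[0.01,[0,0,0],0],[0.01,[0,0,0],0],[0.01,[0,0,0],0],[0.01,[0,0,0],0],[0.01,[0,0,0],0]], newtons=50)

```text
time: 14.05
eef_pos: [0.4525, 0.3215, 0.0646]
tcp_rot: [179.9, -0.1, 81.0]
ft_force: [-0.9, -0.4, 6.7]
opening: 0.185
```

Emit:
drive_tool(motion=[[0.01,[0,0,0],0],[0.01,[0,0,0],0]])

```text
time: 14.25
eef_pos: [0.4525, 0.3215, 0.0646]
tcp_rot: [179.9, -0.1, 81.0]
ft_force: [-1.4, -0.4, 6.8]
opening: 0.189
```

Emit:
drive_tool(motion=[[0.01,[0,0,-0.02],0],[0.01,[0,0,-0.04],0],[0.01,[0,0,-0.045],0],[0.01,[0,0,-0.045],0],[0.01,[0,0,0],0]])

```text
time: 14.75
eef_pos: [0.4537, 0.3221, 0.2194]
tcp_rot: [179.6, -0.3, 81.1]
ft_force: [0.5, 0.8, -2.4]
opening: 0.189
```

Emit:
drive_tool(motion=[[0.01,[-0.0449,0.01,0],0],[0.01,[-0.0449,0.01,0],0],[0.01,[-0.0449,0.01,0],0],[0.01,[-0.0449,0.01,0],0],[0.01,[-0.0449,0.01,0],0]])

```text
time: 15.25
eef_pos: [0.466, 0.0899, 0.2131]
tcp_rot: [-180.0, 0.0, 81.1]
ft_force: [1.5, -0.4, -2.1]
opening: 0.187
```

Emit:
drive_tool(motion=[[0.01,[-0.0449,0.01,0],0],[0.01,[-0.0449,0.01,0],0],[0.01,[-0.0449,0.01,0],0],[0.01,[-0.0449,0.01,0],0],[0.01,[-0.0449,0.01,0],0]])

```text
time: 15.75
eef_pos: [0.4804, -0.1398, 0.2131]
tcp_rot: [-180.0, -0.0, 81.0]
ft_force: [0.3, 0.5, -2.9]
opening: 0.19
```

Emit:
drive_tool(motion=[[0.01,[-0.0449,0.01,0],0],[0.01,[-0.0449,0.01,0],0],[0.01,[-0.0449,0.01,0],0],[0.01,[-0.0449,0.01,0],0],[0.01,[-0.0449,0.01,0],0]])

```text
time: 16.25
eef_pos: [0.4949, -0.3692, 0.2128]
tcp_rot: [-180.0, -0.0, 81.0]
ft_force: [0.8, 0.4, -1.0]
opening: 0.186
```

Emit:
drive_tool(motion=[[0.01,[0,0,0],-0.035],[0.01,[0,0,0],0],[0.01,[0,0,0],0]])

```text
time: 16.55
eef_pos: [0.4951, -0.3668, 0.213]
tcp_rot: [-179.9, -0.0, 83.0]
ft_force: [0.2, -0.8, -1.0]
opening: 0.188
```

```bash
python3 - <<'E'
from h import *
im,d=grab_frame('top')
save('top3',cv2.resize(im[150:290,240:450],None,fx=3.8,fy=3.8,interpolation=cv2.INTER_CUBIC))
hsv=cv2.cvtColor(im,cv2.COLOR_RGB2HSV);o=cv2.inRange(hsv,(5,180,120),(18,255,255));o[:,:320]=0;o[:,400:]=0
n,l,st,c=cv2.connectedComponentsWithStats(o)
print([(st[i].tolist(),c[i].round(1).tolist()) for i in range(1,n) if st[i,4]>8]);s=bot.read_state();print(s['eef_pos'],s['tcp_rot'])
E
```

```text
[([376, 215, 6, 17, 64], [378.7, 222.7])]
[ 0.49530654 -0.36657653  0.21325225] [-1.79965789e+02 -3.28474611e-02  8.30418059e+01]
```

View pics/top3.png

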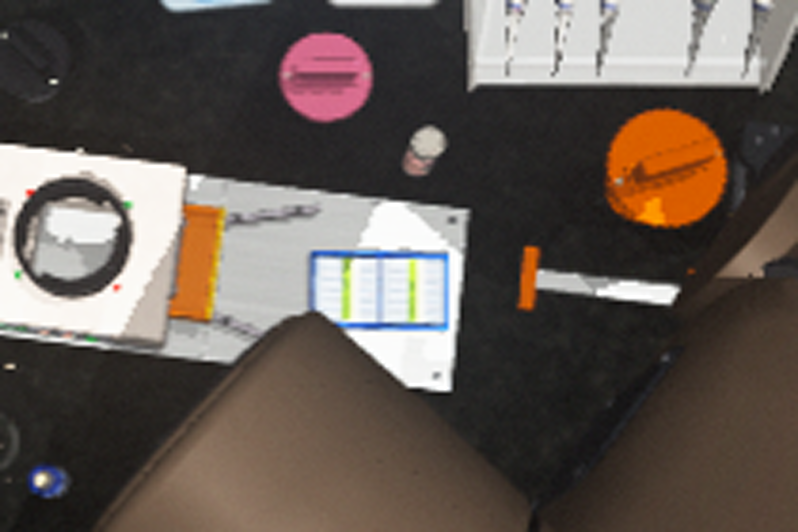

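The nose is at crop (529,278), about 40 mm behind the deck end; the carrier at (380,290) hasn't moved.

```bash
python3 - <<'E'
from h import *
p=ray('top',[(378.7,222.7)],.161)[0];print('nose',p)
o=np.array([.5525,.099]);t=np.radians(83);e=np.array([np.cos(t),np.sin(t)]);l=np.array([-e[1],e[0]])
for n,q in(('nose',p[:2]),('tcp',np.array([.4953,-.3666])),('carrier',np.array([.5212,-.1425]))): print(n,(q-o)@e,(q-o)@l)
E
```

```text
nose [ 0.51016881 -0.23420281  0.161     ]
nose -0.335878046198509 0.0014084542616797369
tcp -0.46910041464697394 3.1273584446919744e-05
carrier -0.24351440606996036 0.0016352481140302529
```

Emit:
drive_tool(motion=[[0.01,[0,0,0.04],0],[0.01,[0,0,0.04],0],[0.01,[0,0,0.04],0],[0.01,[0,0,0.02],0],[0.01,[0,0,0],0]])

```text
time: 17.1
eef_pos: [0.4947, -0.3656, 0.0711]
tcp_rot: [-179.8, -0.2, 83.1]
ft_force: [-0.4, -0.4, -0.5]
opening: 0.187
```

Emit:
drive_tool(motion=[[0.01,[0.02,0,0],0],[0.01,[0.015,0,0],0],[0.01,[0.01,0,0],0],[0.01,[0.01,0,0],0],[0.01,[0.015,0,0],0]])

```text
time: 17.6
eef_pos: [0.5043, -0.2974, 0.0743]
tcp_rot: [179.9, 0.0, 83.0]
ft_force: [-0.4, -1.0, -1.9]
opening: 0.189
```

Emit:
drive_tool(motion=[[0.01,[0.015,0,0],0],[0.01,[0.015,0,0],0],[0.01,[0.015,0,0],0],[0.01,[0.01,0,0],0],[0.01,[0,0,0],0]])

```text
time: 18.1
eef_pos: [0.5107, -0.2419, 0.0736]
tcp_rot: [-180.0, -0.0, 83.1]
ft_force: [0.2, -0.3, -2.1]
opening: 0.186
```

```bash
python3 - <<'E'
from h import *
im,d=grab_frame('top');im2,_=grab_frame('scene')
a=cv2.resize(im[180:260,240:400],None,fx=4,fy=4,interpolation=cv2.INTER_CUBIC)
b=cv2.resize(im2[195:285,230:390],None,fx=4,fy=4,interpolation=cv2.INTER_CUBIC)[:280]
save('push1',np.vstack([a,b]))
s=bot.read_state();print(s['eef_pos'],s['tcp_rot'],s['ft_force'])
E
```

```text
[ 0.51070151 -0.2432493   0.07357504] [-1.79999325e+02 -5.19639504e-03  8.30747359e+01] [-0.10459018 -0.19072873 -1.86556651]
```

View pics/push1.png

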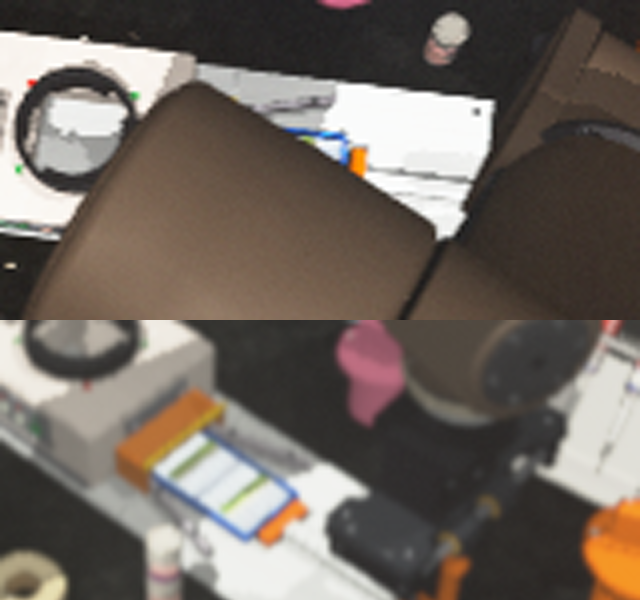

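The carrier is straight between the fences, front edge under the yellow lip (scene half, (190,430)), with the nose square behind it (280,522). Continuing.

Emit:
drive_tool(motion=[[0.01,[0.015,0,0],0],[0.01,[0.015,0,0],0],[0.01,[0.015,0,0],0],[0.01,[0.015,0,0],0],[0.01,[0,0,0],0]])

```text
time: 18.7
eef_pos: [0.5179, -0.1816, 0.0736]
tcp_rot: [-180.0, -0.0, 83.2]
ft_force: [-0.1, -0.6, -1.7]
opening: 0.187
```

Emit:
drive_tool(motion=[[0.01,[0.015,0,0],0],[0.01,[0.015,0,0],0],[0.01,[0.015,0,0],0],[0.01,[0.01,0,0],0],[0.01,[0,0,0],0]])

```text
time: 19.2
eef_pos: [0.5246, -0.1277, 0.0736]
tcp_rot: [-180.0, -0.0, 83.1]
ft_force: [-0.4, -0.4, -1.4]
opening: 0.187
```

```bash
python3 - <<'E'
from h import *
s=bot.read_state();p=s['eef_pos'];o=np.array([.5525,.099]);t=np.radians(83);e=np.array([np.cos(t),np.sin(t)]);q=p[:2]-o
print(p,s['tcp_rot'],s['ft_force'],s['wrist_torque'],'tcp x',q@e,'y',-q[0]*e[1]+q[1]*e[0])
E
```

```text
[ 0.52456779 -0.12767636  0.07362971] [-1.79985368e+02 -1.72494184e-02  8.31361639e+01] [-0.38655934 -0.37746087 -1.40410885] [-0.10541663  0.07223605 -0.0180917 ] tcp x -0.22839082600908567 y 9.910917470513578e-05
```

Emit:
drive_tool(motion=[[0.01,[0.01,0,0],0],[0.01,[0.01,0,0],0],[0.01,[0.006,0,0],0],[0.01,[0,0,0],0]])

```text
time: 19.6
eef_pos: [0.5277, -0.1026, 0.0736]
tcp_rot: [-180.0, -0.0, 83.1]
ft_force: [0.3, 0.2, -1.8]
opening: 0.188
```

Emit:
drive_tool(motion=[[0.01,[0.002,0,0],0],[0.01,[0.002,0,0],0],[0.01,[0,0,0],0]])

```text
time: 19.9
eef_pos: [0.5281, -0.0994, 0.0736]
tcp_rot: [180.0, -0.0, 83.0]
ft_force: [0.5, -0.6, -0.8]
opening: 0.192
```

Emit:
drive_tool(motion=[[0.01,[0.0015,0,0],0],[0.01,[0.001,0,0],0],[0.01,[0,0,0],0]])

```text
time: 20.2
eef_pos: [0.5284, -0.0969, 0.0736]
tcp_rot: [180.0, -0.0, 83.0]
ft_force: [0.3, -1.0, -1.8]
opening: 0.19
```

Emit:
drive_tool(motion=[[0.01,[0.0015,0,0],0],[0.01,[0.001,0,0],0],[0.01,[0,0,0],0]])

```text
time: 20.5
eef_pos: [0.5289, -0.0959, 0.074]
tcp_rot: [179.9, 0.1, 83.1]
ft_force: [-2.9, -13.8, 1.5]
opening: 0.189
```

Emit:
drive_tool(motion=[[0.01,[0.001,0,0],0],[0.01,[0.001,0,0],0],[0.01,[0,0,0],0]])

```text
time: 20.8
eef_pos: [0.5292, -0.0955, 0.0745]
tcp_rot: [179.9, 0.2, 83.1]
ft_force: [-7.2, -27.8, 6.9]
opening: 0.187
```

The force rose to 28 N and motion stopped where expected: at the stop. Withdrawing.

Emit:
drive_tool(motion=[[0.01,[-0.004,0,0],0],[0.01,[-0.01,0,0],0],[0.01,[-0.03,0,0],0],[0.01,[-0.04,0,0],0],[0.01,[-0.04,0,0],0]])

```text
time: 21.3
eef_pos: [0.5137, -0.2168, 0.0736]
tcp_rot: [180.0, -0.0, 83.1]
ft_force: [1.6, 0.3, -2.0]
opening: 0.189
```

Emit:
drive_tool(motion=[[0.01,[-0.04,0,0],0],[0.01,[-0.04,0,0],0],[0.01,[-0.04,0,0],0],[0.01,[-0.036,0,0],0],[0.01,[0,0,0],0]])

```text
time: 21.8
eef_pos: [0.4943, -0.3747, 0.0734]
tcp_rot: [179.9, 0.1, 82.8]
ft_force: [0.2, 0.9, -0.9]
opening: 0.185
```

```bash
python3 - <<'E'
from h import *
im,d=grab_frame('top');im2,_=grab_frame('scene')
g=np.clip((im/255.)**0.7*255,0,255).astype(np.uint8)
a=cv2.resize(g[180:260,230:390],None,fx=4,fy=4,interpolation=cv2.INTER_CUBIC)
b=cv2.resize(im2[195:285,230:390],None,fx=4,fy=4,interpolation=cv2.INTER_CUBIC)[:280]
save('push2',np.vstack([a,b]))
s=bot.read_state();print(s['eef_pos'],s['tcp_rot'],s['ft_force'])
E
```

```text
[ 0.49442563 -0.37083478  0.07310844] [-1.79966668e+02 -4.71040741e-02  8.29524016e+01] [-0.98319001 -0.14199542 -1.42774368]
```

View pics/push2.png

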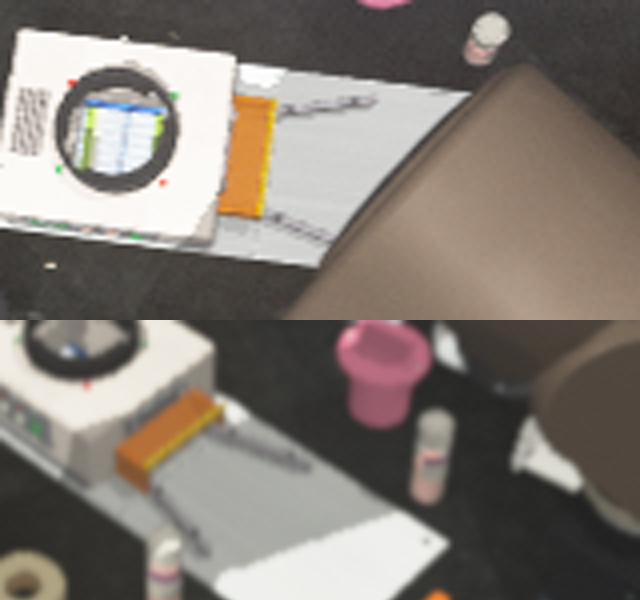

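The card divider shows centred in the port, at (122,135) against the collar centre (117,128). Lowering the stick onto the bench beyond the deck.

```bash
python3 - <<'E'
from h import *
o=np.array([.5525,.099]);t=np.radians(83);e=np.array([np.cos(t),np.sin(t)])
for z in(.012,.015):
  p=ray('top',[((u+.5)/4-.5+230,(v+.5)/4-.5+180) for u,v in((124,110),(120,170))],z)[:,:2];print(z,p,(p-o)@e)
E
```

```text
0.012 [[0.58001899 0.09986736]
 [0.5331567  0.10223784]] [0.00421461 0.00085635]
0.015 [[0.57947229 0.09960299]
 [0.53271914 0.10196795]] [0.00388559 0.00053514]
```

Emit:
drive_tool(motion=[[0.01,[0,0,0.003],0],[0.01,[0,0,0.003],0],[0.01,[0,0,0.0015],0],[0.01,[0,0,0],0],[0.01,[0,0,0],0]])

```text
time: 22.4
eef_pos: [0.4952, -0.3701, 0.0661]
tcp_rot: [-180.0, -0.0, 83.1]
ft_force: [-0.3, 0.1, -1.3]
opening: 0.19
```

Emit:
drive_tool(motion=[[0.01,[0,0,0.0007],0],[0.01,[0,0,0.0005],0],[0.01,[0,0,0],0]])

```text
time: 22.7
eef_pos: [0.4951, -0.3705, 0.0651]
tcp_rot: [180.0, -0.0, 83.0]
ft_force: [-0.4, -0.2, -0.0]
opening: 0.186
```

Emit:
drive_tool(motion=[[0.01,[0,0,0.0005],0],[0.01,[0,0,0.0003],0],[0.01,[0,0,0],0]])

```text
time: 23.0
eef_pos: [0.4952, -0.3706, 0.0647]
tcp_rot: [180.0, 0.0, 83.0]
ft_force: [-1.2, -1.2, 5.9]
opening: 0.187
```

Emit:
drive_tool(motion=[[0.03,[0,0,0],0],[0.045,[0,0,0],0],[0.045,[0,0,0],0],[0.045,[0,0,0],0],[0.045,[0,0,0],0]])

```text
time: 23.5
eef_pos: [0.495, -0.3704, 0.064]
tcp_rot: [-180.0, -0.0, 83.0]
ft_force: [-0.8, -0.2, -1.3]
opening: 0.47
```

Emit:
drive_tool(motion=[[0.045,[0,0,-0.02],0],[0.045,[0,0,-0.04],0],[0.045,[0,0,-0.04],0],[0.045,[0,0,-0.04],0],[0.045,[0,0,-0.02],0]])

```text
time: 24.0
eef_pos: [0.4956, -0.3709, 0.2277]
tcp_rot: [179.8, 0.1, 83.0]
ft_force: [0.1, -0.1, 0.3]
opening: 0.477
```

Emit:
drive_tool(motion=[[0.045,[-0.02,-0.04,0],0],[0.045,[-0.02,-0.03,0],0],[0.045,[-0.03,0,0],0],[0.045,[-0.03,0,0],0],[0.045,[-0.03,0,0],0]])

```text
time: 24.5
eef_pos: [0.4094, -0.4922, 0.2244]
tcp_rot: [180.0, 0.0, 83.0]
ft_force: [0.2, 0.5, -0.3]
opening: 0.47
```

Emit:
drive_tool(motion=[[0.045,[-0.03,0,0],0],[0.045,[-0.03,0,0],0],[0.045,[0,0,0],0]])

```text
time: 24.8
eef_pos: [0.4015, -0.5533, 0.2233]
tcp_rot: [-180.0, 0.0, 82.9]
ft_force: [0.0, 1.8, -0.2]
opening: 0.473
```

```bash
python3 - <<'E'
from h import *
im,d=grab_frame('top');im2,d2=grab_frame('scene')
a=cv2.resize(im[180:270,190:430],None,fx=3.2,fy=3.2,interpolation=cv2.INTER_CUBIC)
b=cv2.resize(im2[180:280,160:400],None,fx=3.2,fy=3.2,interpolation=cv2.INTER_CUBIC)[:,:a.shape[1]]
save('end',np.vstack([a,b])[:600])
for n,D,I in(('top',d,im),('scene',d2,im2)):
    P=cloud(n,D)
    for k,c,r in(('handle',(.495,-.370),.012),('nose',(.507,-.238),.006),('plug',(.4095,.2194),.01)):
        R=P[(abs(P[...,0]-c[0])<r)&(abs(P[...,1]-c[1])<r)&(P[...,2]<.15)]
        print(n,k,len(R),np.percentile(R[:,2],[10,50,90]).round(4) if len(R) else '')
s=bot.read_state();print(s['eef_pos'],s['ft_force'],s['time'])
E
```

```text
top handle 82 [0.0178 0.0797 0.0846]
top nose 13 [0.0096 0.0112 0.0136]
top plug 48 [0.089  0.1142 0.1176]
scene handle 235 [-0.8152  0.0473  0.0829]
scene nose 28 [-0.8194  0.0102  0.0152]
scene plug 0 
[ 0.40223417 -0.55045822  0.22346489] [ 0.34469831  0.86327405 -0.55133147] 24.9
```

View pics/end.png

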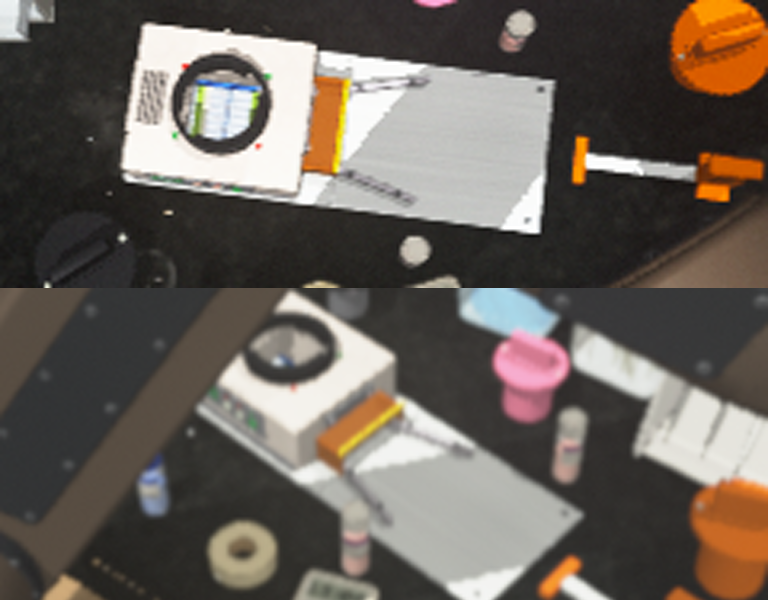

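The stick stands on its foot and nose, clear of the deck (nose at (580,160), deck end at (547,160)). The plug is upright at (85,250), the carrier is home in the port, and the bottles and tape look where they were. Handing in.

```bash
python3 -c "
from bench import bot
print(bot.finish_job())"
```

```text
the job is handed in; nothing more can be done
None
```

I did all three parts and handed the job in at about 25 s of robot time; the system gave no verdict.

- **Plug:** I turned the larger black plug about 78° anticlockwise, lifted it out and stood it upright at about (0.41, 0.22). The last depth picture puts the top of its bar at 0.114–0.118 m, where 0.116 m means standing on the bench. While setting it down I pressed it onto the bench with about 44 N at the wrist. I eased off before letting go, and the run carried on normally.
- **Carrier:** I pushed it along the viewer axis until it met the stop, with the force rising to about 28 N at the expected position. From the camera, the divider between the cards sits 0.5–4 mm past the port centre (viewer x). With the 2 mm calibration error that agrees with the carrier being home, but it could not confirm it more closely than that.
- **Push stick:** It stands on its foot and nose about 25 mm beyond the deck end. The nose top reads about 11 mm and the handle top 80–85 mm, as they should.
- **Robot and bystanders:** The gripper is open and clear of everything. The bottles, tape, timer and look-alikes visible in the last picture look where they were. I did not re-measure the bystanders, and the tub was not in that last picture.

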